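# Index the cutting turntable to its next stop

### The arm

A 7-joint arm with a two-finger parallel gripper is mounted at the origin on a cart in front of the work surface, level with it; the furniture and walls round the work are solid. World frame = base frame: x ahead of the robot, y to its left, z up, the work surface at z = 0. Lengths are in m, angles in rad, forces in N, time in s.
With the tool pointing down it reaches from about 0.35 to 0.9 m from the base axis. Payload 8.1 kg.
Tool frame: the origin (TCP) lies on the centre line of the jaws, within the pads' length; the fingertips stand 14 mm ahead of it and the grasp point (between the pads) lies 5 mm behind it; z points along the fingers, y is the direction in which the jaws open and shut (so a half turn about z gives the same grasp; the last joint's range is limited). The gripper opens to 92 mm and grips with 3 to 60 N. Pads are 19 mm wide; open, the fingers measure 130 mm over their backs; the gripper's body (75 mm by 190 mm) begins 47 mm behind the grasp point.
Start: joints at [1.07, 0.434, 0.025, 1.573, -0.012, 1.134, -0.075], TCP at [0.242, -0.576, 0.241] pointing down, gripper open.
Joint ranges: [-2.62, 2.62], [-0.44, 2.09], [-1.27, 1.32], [0.08, 2.57], [-1.32, 4.46], [0.12, 2], [-2.74, 2.74]. Speed limits (rad/s): [2.22, 2.22, 3.01, 3.01, 3.14, 3.14, 3.14].

### API

Orientations are given as a rotation vector (axis times angle).
In Python, from cell import arm, optics gives the robot as it stands.
- The arm moves only by the shell command python3 -m creep 'ROWS' [FORCE]. ROWS is JSON, a list of rows, each an object with "translation": the shift along the tool's x, y, z in m, a list of three; "rot": the turn, a rotation vector about the tool's x, y, z in degrees, a list of three; "jaw": the finger opening in m, from 0 to 0.0918. In form: [{"translation": [x, y, z], "rot": [wx, wy, wz], "jaw": jaw}, ...]. A call has 1 to 12 rows; each row shifts and turns the commanded pose from where the row before left it, along the tool's axes as they then stand; what a row does not reach is not made up. A row lasts 1/12 s, in which the tool goes at most 41.7 mm and 7.16 degrees, less where a joint would pass 70% of its speed; a pose out of reach is approached as far as the arm can. A call is refused whole if a number of a shift passes 0.0417 or a number of a turn 7.16, either way. A call with a gripper value outside its range is refused whole. The fingers move at their own pace and stop on an object; FORCE is the grip in N (left out, the last holds). Time passes only in rows, so rows that do not move let the fingers close. It gives the time, the measured TCP pose, the force and the opening at its end, in the units of the state.
- arm.observe(): the state, without advancing time (a new reading comes with each control period).
- optics.get_image(name): name is "side" or "top"; returns the picture (480x640x3 uint8, red, green, blue); there is no depth.
- optics.camera_info(name): a dict with "fx", "fy", "cx", "cy" (pixels), "k1" (the pictures are not rectified: a ray, as slopes to the right and down, at radius r is drawn at 1 + k1 r^2 times it, then the intrinsics apply), "R" (3x3) and "t" (3): a world point X has camera coordinates R X + t. Camera axes: x right, y down, z forward; pixel columns grow to the right and rows downward; lengths in m; the calibration is good to about 2 mm. A picture is of the moment at which its call begins. camera_info takes no time and is no camera call.
- arm.sign_off(): hands the job in, once; it reports no verdict.
Trained networks look in the newest picture that a camera, given by its name, has taken for a name from the list of things; names that differ only in an ending like _2 or _b are one class to them, and where a whole thing is asked for, a point or a joint stands for the part that bears it (a point fixed in the world has none). Each returns a list of dicts, best first, with "score" (0 to 1); they miss things now and then, are a little off and sometimes report something else, mostly with a low value. They report only what shows in the picture. A call takes as long as a camera call.
- optics.boxes_of(camera, thing): "location" ([column, row] in pixels, amid what is visible of it).
- optics.pinpoint(camera, thing): "location" ([column, row] in pixels: a listed point, or the origin of a listed thing).
The state is a dict: "clock": time; "joints": joint angles; "dq": joint speeds; "joint_efforts": joint torques, N m; "position": TCP position; "ee_rot": TCP orientation; "force": force on the tool from outside, world axes, zero at the start; "ft_torque": the same for the moment, N m; "width": opening from 0.0 (shut) to 1.0 (fully open).
Only numpy, scipy, OpenCV 4.12 (cv2) and the standard library are available. Lean on these libraries where they do the work, as an engineer would, in place of code of your own. Each camera call takes 0.05 s, during which the arm holds its last target.

### The job

Turn the small indexing turntable on to its very next stop, counter-clockwise as seen from above, and leave it locked there: pull its spring plunger up out of its hole, turn the disc, let the plunger go, and push on until its pin drops fully into the next hole by itself. The holes are hidden under the disc and unevenly spaced, so feel for the stop and do not run past it; leave the glass lump lying in the middle of the disc and do not disturb the things lying round it.

Things in the scene. Friction and masses are not known exactly. Their poses are not given: they have to be found in the camera images.
- table_centre (a point): Centre of the upper face of the turntable: a plain steel disc 212 mm across with fine tick marks on its rim, upper face 50 mm above the bench, on a grey round foot 224 mm across that is fixed to the bench. The disc turns about the vertical line through this point; the point turns with it
- plunger_grip (a point): Centre of the black T-bar of the spring plunger: 64 mm long (along the disc's radius; point x axis points outward), 16 mm wide, 20 mm high, on an 11 mm stem. It stands 85 mm from the disc's axis and turns with the disc; at rest its centre is 58 mm above the disc's face. The housing below it, 26 mm across, rises 22 mm above the disc's face, 26 mm short of the bar
- plunger (a joint): How far the plunger is pulled straight up, m: 0 = pin home in a hole, 0.013 = pin riding on the plain face of the hidden index ring between holes, 0.024 = upper stop. A spring pushes it down with about 8 N at 0 and 12 N at 0.02, so let go, it springs down. With the pin home the disc cannot turn (about 1.5 degrees of play each way)
- turntable (a joint): Angle of the disc, rad: 0 at the start, pin home in its first hole; grows counter-clockwise seen from above. Turns stiffly, stays where left; with the pin riding, 4 to 8 N at the bar moves it. The next hole lies between 0.80 and 1.30, different each time, not visible; the one after it, about 0.7 further on, is wrong. The pin, let down before a hole, drops in when pushed over it at under 80 mm/s
- glass_lump: Lump of black glass 34 x 52 mm, 26 mm high, lying loose in the middle of the disc. Origin: centre of its underside
- cork: Scorched cork block 30 x 60 x 24 mm lying loose on the bench. Bystander. Origin: centre of its underside
- lighter: Black pocket lighter 24 x 65 x 12 mm lying loose on the bench. Bystander. Origin: centre of its underside
- caliper: Steel caliper 52 x 160 x 12 mm lying loose on the bench. Bystander. Origin: centre of its underside
- pliers: Round-nose pliers with red handles 55 x 133 x 10 mm lying loose on the bench. Bystander. Origin: centre of its underside

How it is judged:
By the outcome, as a careful person would: the job done as asked, in the order asked, and still so for the second after the job is handed in, with the robot touching nothing.
It also fails if it takes over 42 s, if anything falls off the work surface, if the arm or the gripper's body presses on something with over 40 N, if the wrist force passes 120 N, or if a joint passes its speed limit or range.

## Working session

There is one attempt and no reset: what is moved stays moved. The work goes in short steps, Python scripts to look and compute and a shell command to move; the robot and the scene stay as the last step left them, time stands still between calls to the robot, and variables do not carry over. Pictures are saved under pics/ and viewed, and the job is handed in when it is done.

```bash
mkdir -p pics; ls
python3 - <<'E'
from cell import arm, optics
import cv2
print(arm.observe())
for n in("side","top"):
    im=optics.get_image(n); cv2.imwrite(f"pics/{n}0.png",im[:,:,::-1]); print(n,optics.camera_info(n))
    for th in("table_centre","plunger_grip","glass_lump"):
        print(n,th,optics.pinpoint(n,th)[:2])
E
```

```text
pics
{'clock': 0.0, 'joints': array([ 1.07039363,  0.43519489,  0.02496239,  1.57408548, -0.01159234,
        1.13399118, -0.0751029 ]), 'dq': array([-0.00052552, -0.00040249, -0.00057543, -0.00013817,  0.00014973,
        0.00058138,  0.00056887]), 'joint_efforts': array([-1.25043720e-03, -6.67872620e+01,  9.84572992e-01, -3.14467084e+01,
       -6.05082954e-02,  4.28592833e-02,  1.67406197e-04]), 'position': array([ 0.2418874 , -0.57577245,  0.23996677]), 'ee_rot': array([-3.07823180e+00, -6.20372707e-01,  6.91757404e-04]), 'force': array([-0.21853997,  0.36528023, -0.33557227]), 'ft_torque': array([-0.03289186,  0.04223454,  0.04412458]), 'width': 0.9967000874165557}
side {'fx': 535.8757818362726, 'fy': 535.8757818362726, 'cx': 309.69915312885223, 'cy': 242.79057480974936, 'k1': -0.012436434574655094, 'R': array([[-0.79999325, -0.59966857,  0.02020926],
       [-0.38166516,  0.48259725, -0.78830933],
       [ 0.46297139, -0.63835531, -0.61494714]]), 't': array([0.48462264, 0.26162126, 1.14157013])}
side table_centre [{'location': [307.8, 220.3], 'score': 0.8}]
side plunger_grip [{'location': [318.1, 221.7], 'score': 0.67}]
side glass_lump [{'location': [304.6, 223.7], 'score': 0.55}]
top {'fx': 618.259739337103, 'fy': 618.259739337103, 'cx': 318.9695291113447, 'cy': 244.71762240675216, 'k1': -0.1627809984955929, 'R': array([[ 0.00567614, -0.99989734, -0.01315626],
       [-0.99243419, -0.00401918, -0.12271196],
       [ 0.12264649,  0.01375326, -0.99235512]]), 't': array([0.05515074, 0.59501358, 1.32098762])}
top table_centre [{'location': [374.1, 213.2], 'score': 0.9}]
top plunger_grip [{'location': [349.1, 244.5], 'score': 0.48}]
top glass_lump [{'location': [369.9, 216.5], 'score': 0.84}, {'location': [169.0, 303.7], 'score': 0.47}]
```

View pics/side0.png

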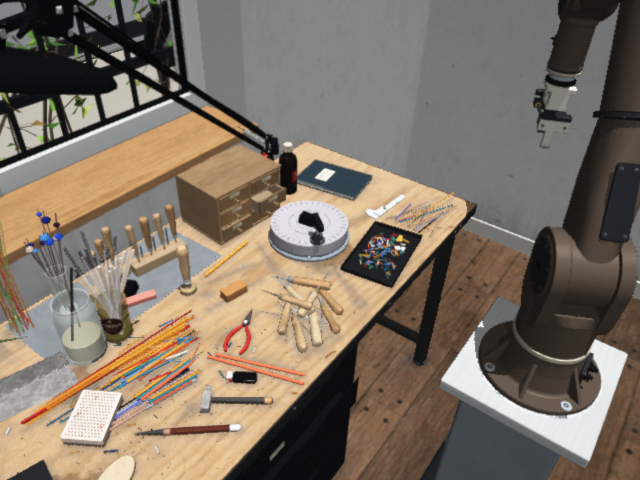

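View pics/top0.png

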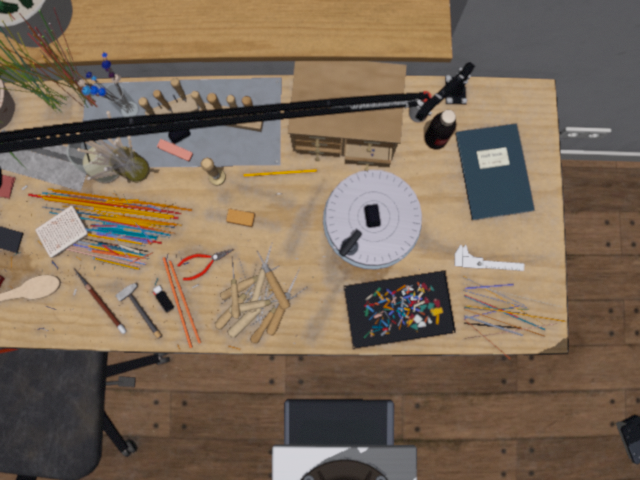

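```bash
cat > h.py <<'E'
import numpy as np, cv2
from cell import arm, optics
from scipy.spatial.transform import Rotation as Ro
def ray(n,px):
    c=optics.camera_info(n);d=np.array([c["k1"],0,0,0,0.])
    K=np.array([[c["fx"],0,c["cx"]],[0,c["fy"],c["cy"]],[0,0,1]])
    u=cv2.undistortPoints(np.array([[px]],float),K,d)[0,0]
    R=np.array(c["R"]);t=np.array(c["t"]);return -R.T@t, R.T@np.array([u[0],u[1],1])
def onz(n,px,z):
    o,d=ray(n,px);return o+d*(z-o[2])/d[2]
def proj(n,X):
    c=optics.camera_info(n);K=np.array([[c["fx"],0,c["cx"]],[0,c["fy"],c["cy"]],[0,0,1]])
    return cv2.projectPoints(np.array([X],float),cv2.Rodrigues(np.array(c["R"]))[0],np.array(c["t"]),K,np.array([c["k1"],0,0,0,0.]))[0][0,0]
E
python3 - <<'E'
from h import *
for n,p,g in(("side",[307.8,220.3],[318.1,221.7]),("top",[374.1,213.2],[349.1,244.5])):
    print(n,onz(n,p,.05),onz(n,g,.108))
s=arm.observe();print(Ro.from_rotvec(s["ee_rot"]).as_matrix())
E
```

```text
side [ 0.66152685 -0.06406315  0.05      ] [ 0.58945286 -0.00998338  0.108     ]
top [ 0.66318005 -0.06250202  0.05      ] [ 0.58667468 -0.00562213  0.108     ]
[[ 9.21943301e-01  3.87324850e-01 -1.07089589e-04]
 [ 3.87324863e-01 -9.21943283e-01  1.80942643e-04]
 [-2.86469450e-05 -2.08297318e-04 -9.99999978e-01]]
```

The top view has the disc centre at about (373,216) and the T-bar at lower left, about (350,243). The tray lies below it, and the other bystanders are well away. I'll zoom in to get the bar direction.

Run:
```python
from h import *
im=cv2.imread("pics/top0.png")
im2=cv2.resize(im[155:285,300:440],None,fx=4,fy=4,interpolation=cv2.INTER_CUBIC)
C=np.array([.6625,-.0633])
for a in(143,):
  r=np.radians(a);u=np.array([np.cos(r),np.sin(r)])
  for s in(.053,.085,.117):
    p=proj("top",[*(C+u*s),.118]);q=tuple(int(v) for v in ((p-[300,155])*4));cv2.circle(im2,q,3,(0,0,255),-1)
for k in range(0,360,15):
    p=proj("top",[*(C+.106*np.array([np.cos(np.radians(k)),np.sin(np.radians(k))])),.05]);q=tuple(int(v) for v in ((p-[300,155])*4));cv2.circle(im2,q,2,(0,255,0),-1)
cv2.imwrite("pics/z0.png",im2)
im=cv2.imread("pics/side0.png")
im2=cv2.resize(im[180:270,250:370],None,fx=5,fy=5,interpolation=cv2.INTER_CUBIC)
for s in(.053,.085,.117):
    p=proj("side",[*(C+u*s),.118]);q=tuple(int(v) for v in ((p-[250,180])*5));cv2.circle(im2,q,3,(0,0,255),-1)
for k in range(0,360,15):
    p=proj("side",[*(C+.106*np.array([np.cos(np.radians(k)),np.sin(np.radians(k))])),.05]);q=tuple(int(v) for v in ((p-[250,180])*5));cv2.circle(im2,q,2,(0,255,0),-1)
cv2.imwrite("pics/z1.png",im2)
```

```text
(no output)
```

View pics/z0.png

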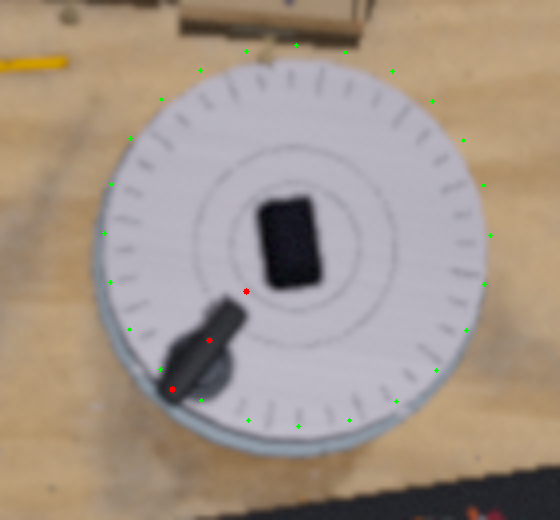

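View pics/z1.png

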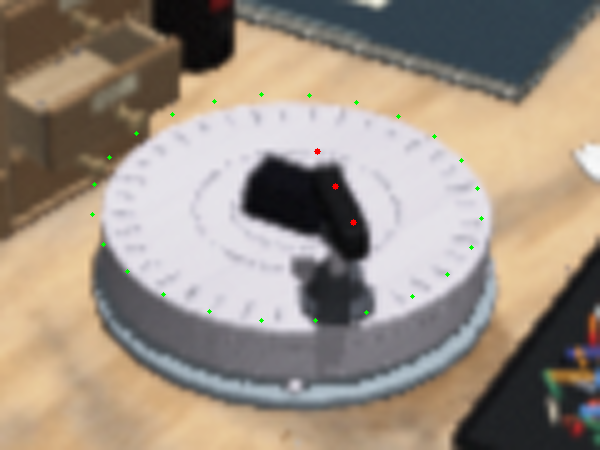

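```bash
cat > fit.py <<'E'
from h import *
from scipy.optimize import minimize
from scipy.ndimage import map_coordinates
def hull_mask(n,C,a,shape,h0=.098,ss=4):
    r=np.radians(a);u=np.array([np.cos(r),np.sin(r)]);v=np.array([-u[1],u[0]])
    P=[proj(n,[*(C+u*(.085+s)+v*t),z]) for s in(-.032,.032) for t in(-.008,.008) for z in(h0,h0+.02)]
    return cv2.convexHull(np.array(P,np.float32))
def fitdisc(n):
    g=cv2.cvtColor(cv2.imread(n[1]),cv2.COLOR_BGR2GRAY).astype(float) 
    best=[]
    for x in np.arange(.645,.672,.001):
      for y in np.arange(-.075,-.05,.001):
        s=0
        A=np.radians(np.arange(0,360,6))
        pin=np.array([proj(n[0],[x+.1035*np.cos(t),y+.1035*np.sin(t),.05]) for t in A]);po=np.array([proj(n[0],[x+.1085*np.cos(t),y+.1085*np.sin(t),.05]) for t in A])
        f=lambda p:map_coordinates(g,[p[:,1],p[:,0]],order=1)
        best.append((np.mean(np.clip(f(pin)-f(po),0,60)),x,y))
    best.sort(reverse=True);return best[:4]
if __name__=="__main__":
    print(fitdisc(("top","pics/top0.png")));print(fitdisc(("side","pics/side0.png")))
E
python3 fit.py
```

```text
Traceback (most recent call last):
  File "fit.py", line 20, in <module>
    print(fitdisc(("top","pics/top0.png")));print(fitdisc(("side","pics/side0.png")))
          ~~~~~~~^^^^^^^^^^^^^^^^^^^^^^^^^
  File "fit.py", line 15, in fitdisc
    pin=np.array([proj(n[0],[x+.1035*np.cos(t),y+.1035*np.sin(t),.05]) for t in A]);po=np.array([proj(n[0],[x+.1085*np.cos(t),y+.1085*np.sin(t),.05]) for t in A])
                                                                                                 ~~~~^^^^^^^^^^^^^^^^^^^^^^^^^^^^^^^^^^^^^^^^^^^^^^^^
  File "h.py", line 12, in proj
    c=optics.camera_info(n);K=np.array([[c["fx"],0,c["cx"]],[0,c["fy"],c["cy"]],[0,0,1]])
ValueError: time passes only in moves, steps and waits
```

```bash
python3 - <<'E'
s=open('h.py').read()
s=s.replace("def ray","INFO={}\ndef ci(n):\n    if n not in INFO: INFO[n]=optics.camera_info(n)\n    return INFO[n]\ndef ray").replace("c=optics.camera_info(n)","c=ci(n)")
open('h.py','w').write(s)
E
cat >> fit.py <<'E'
    def fitbar(n,f,C0,h0=.098):
        g=cv2.cvtColor(cv2.imread(f),cv2.COLOR_BGR2GRAY);best=[]
        for a in np.arange(136,150,1.):
          for dx in np.arange(-.008,.009,.002):
            for dy in np.arange(-.008,.009,.002):
              h=hull_mask(n,C0+[dx,dy],a,g.shape)
              m=np.zeros((480,640),np.uint8);cv2.fillConvexPoly(m,np.round(h*16).astype(np.int32),255,shift=4)
              ring=cv2.dilate(m,np.ones((5,5)))-m
              r=np.radians(a);best.append((g[ring>0].mean()-g[m>0].mean(),a,*(C0+[dx,dy]+.085*np.array([np.cos(r),np.sin(r)])).round(4)))
        best.sort(reverse=True);return best[:5]
    C0=np.array([.658,-.063])
    for q in fitbar("top","pics/top0.png",C0)+fitbar("side","pics/side0.png",C0):print(q)
E
python3 fit.py
```

```text
[(np.float64(25.3454428995959), np.float64(0.657), np.float64(-0.061999999999999986)), (np.float64(25.079558731144008), np.float64(0.657), np.float64(-0.060999999999999985)), (np.float64(24.93220755100886), np.float64(0.658), np.float64(-0.060999999999999985)), (np.float64(24.911949152063), np.float64(0.658), np.float64(-0.061999999999999986))]
[(np.float64(36.33749988117281), np.float64(0.656), np.float64(-0.060999999999999985)), (np.float64(36.073855136993224), np.float64(0.656), np.float64(-0.061999999999999986)), (np.float64(35.956545280070046), np.float64(0.655), np.float64(-0.060999999999999985)), (np.float64(35.787635303338675), np.float64(0.655), np.float64(-0.059999999999999984))]
(np.float64(74.25154353842879), np.float64(142.0), np.float64(0.591), np.float64(-0.0067))
(np.float64(73.94747418290217), np.float64(138.0), np.float64(0.5928), np.float64(-0.0061))
(np.float64(73.27518158513139), np.float64(138.0), np.float64(0.5908), np.float64(-0.0061))
(np.float64(73.2726740472642), np.float64(142.0), np.float64(0.593), np.float64(-0.0067))
(np.float64(73.16712204007285), np.float64(140.0), np.float64(0.5909), np.float64(-0.0064))
(np.float64(102.27451923076922), np.float64(143.0), np.float64(0.5941), np.float64(-0.0078))
(np.float64(102.02357723577234), np.float64(143.0), np.float64(0.5921), np.float64(-0.0058))
(np.float64(101.49259319112261), np.float64(144.0), np.float64(0.5952), np.float64(-0.009))
(np.float64(101.33234223300971), np.float64(142.0), np.float64(0.595), np.float64(-0.0087))
(np.float64(100.94945388349515), np.float64(142.0), np.float64(0.593), np.float64(-0.0087))
```

```bash
python3 -m creep '[{"translation":[0.03,-0.0216,0],"rot":[0,0,0],"jaw":0.0918},{"translation":[0.03,-0.0216,0],"rot":[0,0,0],"jaw":0.0918},{"translation":[0.03,-0.0216,0],"rot":[0,0,0],"jaw":0.08},{"translation":[0.03,-0.0216,0],"rot":[0,0,0],"jaw":0.07},{"translation":[0.03,-0.0216,0],"rot":[0,0,0],"jaw":0.06},{"translation":[0.03,-0.0216,0],"rot":[0,0,0],"jaw":0.05},{"translation":[0.03,-0.0216,0],"rot":[0,0,0],"jaw":0.05},{"translation":[0.03,-0.0216,0],"rot":[0,0,0],"jaw":0.05},{"translation":[0.03,-0.0216,0],"rot":[0,0,0],"jaw":0.05},{"translation":[0.03,-0.0216,0],"rot":[0,0,0],"jaw":0.05},{"translation":[0.03,-0.0216,0],"rot":[0,0,0],"jaw":0.05},{"translation":[0.03,-0.0216,0],"rot":[0,0,0],"jaw":0.05}]' 20
cat > go.py <<'E'
import sys
from h import *
C=np.array([.6565,-.0612])
s=arm.observe();R=Ro.from_rotvec(s["ee_rot"]).as_matrix();p=s["position"]
d=p[:2]-C
print("t",s["clock"],"p",p.round(4),"yaw",round(np.degrees(np.arctan2(R[1,0],R[0,0])),2),"pol r,ang",np.hypot(*d).round(4),np.degrees(np.arctan2(d[1],d[0])).round(2),"F",s["force"].round(1),"Ftool",(R.T@s["force"]).round(1),"w",round(s["width"]*.0918,4),"j",s["joints"].round(2))
if len(sys.argv)>3: print("shift tool",(R.T@(np.array([float(v) for v in sys.argv[1:4]])-p)).round(4))
E
python3 go.py .590 -.008 .2
```

```text
clock: 1.4
position: [0.4743, -0.1962, 0.2411]
ee_rot: [3.079, 0.62, 0.001]
force: [0.7, -1.2, 0.2]
width: 0.545
t 1.4 p [ 0.4743 -0.1962  0.2411] yaw 22.77 pol r,ang 0.2268 -143.46 F [ 0.7 -1.2  0.2] Ftool [ 0.2  1.4 -0.2] w 0.0501 j [ 0.43  0.26 -0.18  1.83  0.05  1.05 -0.94]
shift tool [ 0.1795 -0.1288  0.0411]
```

```bash
python3 -m creep '[{"translation":[0.03,-0.0215,0.006],"rot":[0,0,0],"jaw":0.05},{"translation":[0.03,-0.0215,0.006],"rot":[0,0,0],"jaw":0.05},{"translation":[0.03,-0.0215,0.006],"rot":[0,0,0],"jaw":0.05},{"translation":[0.03,-0.0215,0.006],"rot":[0,0,0],"jaw":0.05},{"translation":[0.03,-0.0215,0.006],"rot":[0,0,0],"jaw":0.05},{"translation":[0.03,-0.0215,0.006],"rot":[0,0,0],"jaw":0.05},{"translation":[0,0,0],"rot":[0,0,6.8],"jaw":0.05},{"translation":[0,0,0],"rot":[0,0,6.8],"jaw":0.05},{"translation":[0,0,0],"rot":[0,0,6.8],"jaw":0.05},{"translation":[0,0,0],"rot":[0,0,6.8],"jaw":0.05},{"translation":[0,0,0],"rot":[0,0,6.8],"jaw":0.05},{"translation":[0,0,0],"rot":[0,0,6.8],"jaw":0.05}]' 20
python3 go.py .590 -.008 .2
python3 -m creep '[{"translation":[0,0,0],"rot":[0,0,6.8],"jaw":0.05},{"translation":[0,0,0],"rot":[0,0,6.8],"jaw":0.05},{"translation":[0,0,0],"rot":[0,0,6.8],"jaw":0.05},{"translation":[0,0,0],"rot":[0,0,0],"jaw":0.05},{"translation":[0,0,0],"rot":[0,0,0],"jaw":0.05}]' 20
python3 go.py .590 -.008 .105
python3 - <<'E'
from h import *
for n,(a,b,c,d) in(("top",(155,285,300,440)),("side",(170,270,240,380))):
    im=optics.get_image(n)[:,:,::-1]
    cv2.imwrite(f"pics/{n}1.png",cv2.resize(im[a:b,c:d],None,fx=5,fy=5,interpolation=cv2.INTER_CUBIC))
E
```

```text
clock: 2.4
position: [0.5896, -0.0092, 0.2047]
ee_rot: [3.101, -0.501, -0.0]
force: [-0.4, -0.7, -0.5]
width: 0.54
t 2.4 p [ 0.5896 -0.0092  0.2047] yaw -18.35 pol r,ang 0.0847 142.12 F [-0.4 -0.7 -0.5] Ftool [-0.2  0.8  0.5] w 0.0496 j [-0.02  0.41 -0.08  1.7   0.04  1.03 -2.  ]
shift tool [-0.     -0.0012  0.0047]
clock: 2.82
position: [0.5896, -0.009, 0.2048]
ee_rot: [2.969, -1.028, 0.0]
force: [-0.0, 0.9, -0.4]
width: 0.544
t 2.8167 p [ 0.5896 -0.009   0.2048] yaw -38.19 pol r,ang 0.0849 142.05 F [-0.   0.9 -0.4] Ftool [-0.6 -0.7  0.4] w 0.0499 j [-0.08  0.41  0.    1.71 -0.    1.02 -2.31]
shift tool [-0.0003 -0.0011  0.0997]
```

View pics/side1.png

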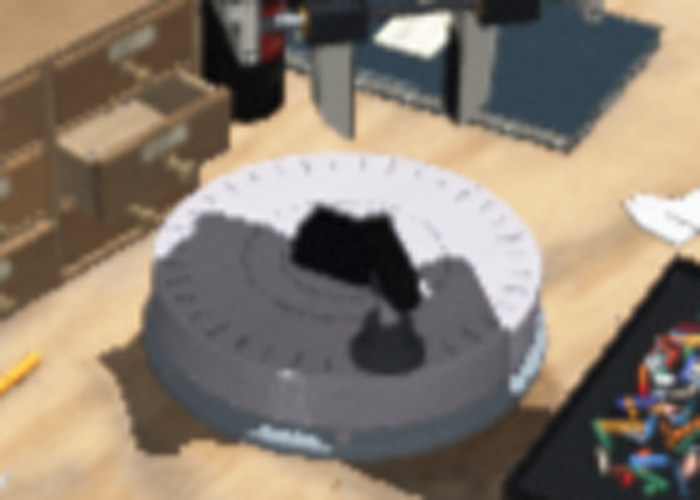

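View pics/top1.png

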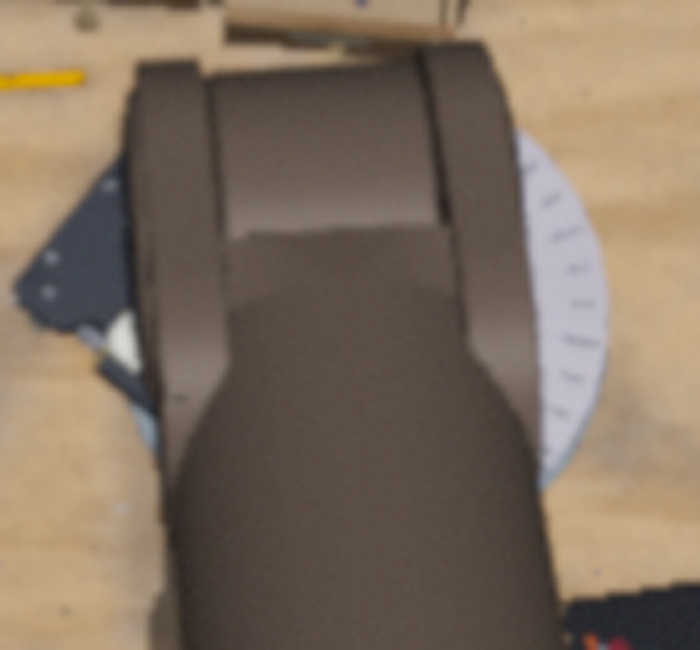

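The side view shows the open fingers above the bar and straddling it, with the bar near (395,265). The top view is blocked by the arm. Descending now.

```bash
python3 -m creep '[{"translation":[0,-0.0005,0.02],"rot":[0,0,0],"jaw":0.05},{"translation":[0,-0.0005,0.02],"rot":[0,0,0],"jaw":0.05},{"translation":[0,0,0.02],"rot":[0,0,0],"jaw":0.05},{"translation":[0,0,0.02],"rot":[0,0,0],"jaw":0.05},{"translation":[0,0,0.012],"rot":[0,0,0],"jaw":0.05},{"translation":[0,0,0.0095],"rot":[0,0,0],"jaw":0.05},{"translation":[0,0,0],"rot":[0,0,0],"jaw":0.05},{"translation":[0,0,0],"rot":[0,0,0],"jaw":0.05}]' 20
python3 go.py .590 -.008 .103
python3 - <<'E'
from h import *
for n,(a,b,c,d) in(("side",(170,270,240,380)),):
    im=optics.get_image(n)[:,:,::-1]
    cv2.imwrite(f"pics/{n}2.png",cv2.resize(im[a:b,c:d],None,fx=5,fy=5,interpolation=cv2.INTER_CUBIC))
E
```

```text
clock: 3.58
position: [0.5902, -0.0085, 0.1032]
ee_rot: [2.967, -1.032, -0.001]
force: [-0.4, -0.1, 0.3]
width: 0.548
t 3.5833 p [ 0.5902 -0.0085  0.1032] yaw -38.36 pol r,ang 0.0847 141.49 F [-0.4 -0.1  0.3] Ftool [-0.3  0.3 -0.3] w 0.0503 j [-0.07  0.52 -0.    1.81  0.    0.81 -2.32]
shift tool [-0.0005 -0.0002  0.0002]
```

View pics/side2.png

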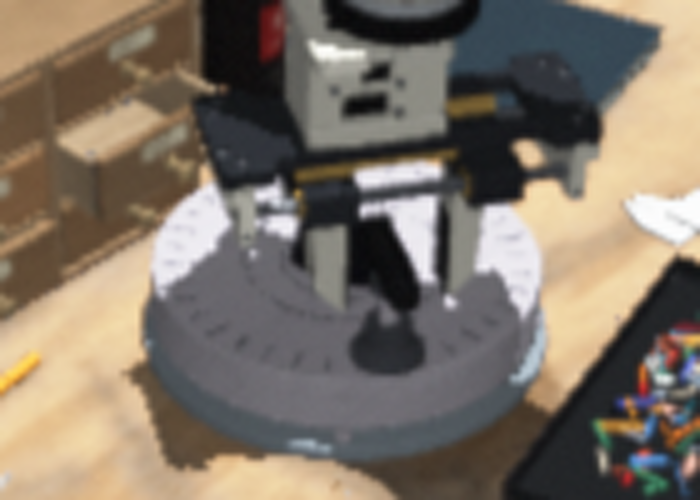

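```bash
python3 -m creep '[{"translation":[0,0,0],"rot":[0,0,0],"jaw":0.03},{"translation":[0,0,0],"rot":[0,0,0],"jaw":0.02},{"translation":[0,0,0],"rot":[0,0,0],"jaw":0.01},{"translation":[0,0,0],"rot":[0,0,0],"jaw":0.008},{"translation":[0,0,0],"rot":[0,0,0],"jaw":0.008},{"translation":[0,0,0],"rot":[0,0,0],"jaw":0.008}]' 40
python3 go.py
```

```text
clock: 4.13
position: [0.5903, -0.0083, 0.1034]
ee_rot: [-2.967, 1.033, -0.001]
force: [-1.1, 0.1, 3.5]
width: 0.169
t 4.1333 p [ 0.5903 -0.0083  0.1034] yaw -38.41 pol r,ang 0.0847 141.36 F [-1.1  0.1  3.5] Ftool [-0.9  0.6 -3.5] w 0.0155 j [-0.07  0.52 -0.    1.81  0.    0.81 -2.32]
```

```bash
python3 -m creep '[{"translation":[0,0,-0.004],"rot":[0,0,0],"jaw":0.008},{"translation":[0,0,-0.005],"rot":[0,0,0],"jaw":0.008},{"translation":[0,0,-0.005],"rot":[0,0,0],"jaw":0.008},{"translation":[0,0,-0.004],"rot":[0,0,0],"jaw":0.008},{"translation":[0,0,-0.001],"rot":[0,0,0],"jaw":0.008},{"translation":[0,0,0],"rot":[0,0,0],"jaw":0.008}]' 40
python3 go.py
python3 - <<'E'
from h import *
for n,(a,b,c,d) in(("side",(170,270,240,380)),):
    im=optics.get_image(n)[:,:,::-1]
    cv2.imwrite(f"pics/{n}3.png",cv2.resize(im[a:b,c:d],None,fx=5,fy=5,interpolation=cv2.INTER_CUBIC))
E
```

```text
clock: 4.63
position: [0.5901, -0.0084, 0.1223]
ee_rot: [2.967, -1.033, -0.0]
force: [3.1, 0.4, -11.2]
width: 0.17
t 4.6333 p [ 0.5901 -0.0084  0.1223] yaw -38.41 pol r,ang 0.0848 141.52 F [  3.1   0.4 -11.2] Ftool [ 2.1 -2.2 11.2] w 0.0156 j [-0.07  0.5  -0.    1.79  0.    0.85 -2.32]
```

View pics/side3.png

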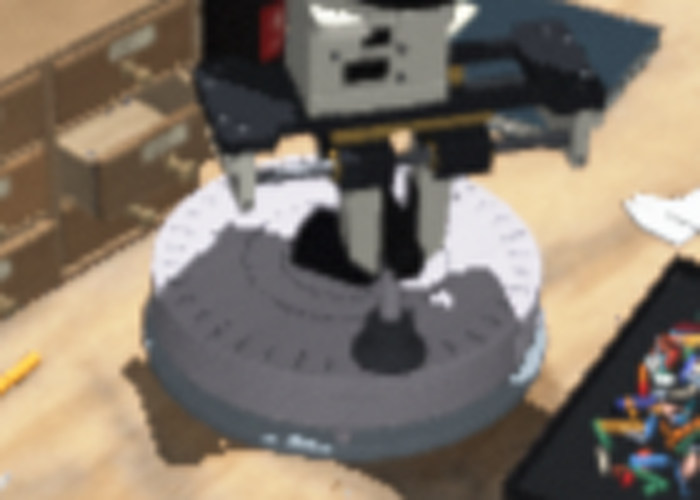

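```bash
python3 -m creep '[{"translation":[0.0001,0.003,0],"rot":[0,0,-2],"jaw":0.008},{"translation":[0.0002,0.0059,0],"rot":[0,0,-4],"jaw":0.008},{"translation":[0.0002,0.0059,0],"rot":[0,0,-4],"jaw":0.008},{"translation":[0,0,0],"rot":[0,0,0],"jaw":0.008}]' 40
python3 go.py
```

```text
clock: 5.02
position: [0.5816, -0.0216, 0.1219]
ee_rot: [3.046, -0.767, -0.001]
force: [5.5, 1.1, -11.5]
width: 0.172
t 5.0167 p [ 0.5816 -0.0216  0.1219] yaw -28.26 pol r,ang 0.0847 152.15 F [  5.5   1.1 -11.5] Ftool [ 4.3 -3.6 11.5] w 0.0158 j [-0.02  0.49 -0.05  1.81  0.03  0.84 -2.15]
```

```bash
python3 -m creep '[{"translation":[0.0002,0.0059,0],"rot":[0,0,-4],"jaw":0.008},{"translation":[0.0002,0.0059,0],"rot":[0,0,-4],"jaw":0.008},{"translation":[0.0002,0.0059,0],"rot":[0,0,-4],"jaw":0.008},{"translation":[0,0,0],"rot":[0,0,0],"jaw":0.008},{"translation":[0,0,0],"rot":[0,0,0],"jaw":0.008}]' 40
python3 go.py
python3 - <<'E'
from h import *
for n,(a,b,c,d) in(("side",(170,270,240,380)),):
    im=optics.get_image(n)[:,:,::-1]
    cv2.imwrite(f"pics/{n}4.png",cv2.resize(im[a:b,c:d],None,fx=5,fy=5,interpolation=cv2.INTER_CUBIC))
E
```

```text
clock: 5.43
position: [0.5755, -0.0367, 0.1221]
ee_rot: [-3.108, 0.454, -0.0]
force: [5.0, -0.4, -11.8]
width: 0.175
t 5.4333 p [ 0.5755 -0.0367  0.1221] yaw -16.62 pol r,ang 0.0846 163.17 F [  5.   -0.4 -11.8] Ftool [ 4.9 -1.  11.8] w 0.016 j [ 0.04  0.48 -0.1   1.82  0.06  0.84 -1.95]
```

View pics/side4.png

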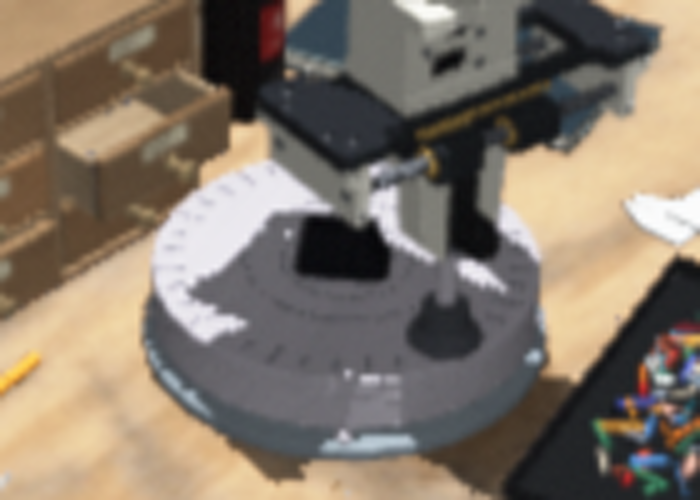

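```bash
python3 -m creep '[{"translation":[0,0,0.0025],"rot":[0,0,0],"jaw":0.008},{"translation":[0,0,0.0025],"rot":[0,0,0],"jaw":0.008},{"translation":[0,0,0],"rot":[0,0,0],"jaw":0.026},{"translation":[0,0,0],"rot":[0,0,0],"jaw":0.026},{"translation":[0,0,0.003],"rot":[0,0,0],"jaw":0.026},{"translation":[0,0,0.002],"rot":[0,0,0],"jaw":0.026},{"translation":[0,0,0],"rot":[0,0,0],"jaw":0.026}]' 40
python3 go.py
python3 - <<'E'
from h import *
for n,(a,b,c,d) in(("side",(170,270,240,380)),):
    im=optics.get_image(n)[:,:,::-1]
    cv2.imwrite(f"pics/{n}5.png",cv2.resize(im[a:b,c:d],None,fx=5,fy=5,interpolation=cv2.INTER_CUBIC))
E
```

```text
clock: 6.07
position: [0.5751, -0.0371, 0.1121]
ee_rot: [3.109, -0.449, -0.0]
force: [-0.4, -0.3, -0.0]
width: 0.281
t 6.0667 p [ 0.5751 -0.0371  0.1121] yaw -16.43 pol r,ang 0.0849 163.49 F [-0.4 -0.3 -0. ] Ftool [-0.3  0.4  0. ] w 0.0258 j [ 0.04  0.5  -0.1   1.83  0.07  0.82 -1.95]
```

View pics/side5.png

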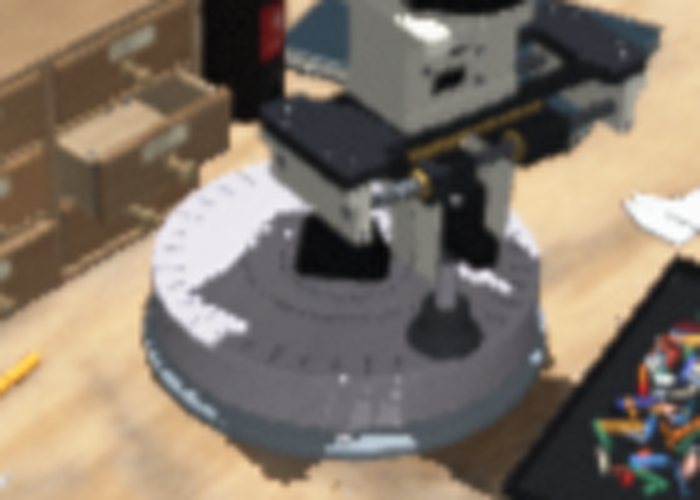

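The finger is released and the bar sits lower in the side view, at about (470,235), riding on the ring. Now pushing with the trailing finger.

```bash
python3 -m creep '[{"translation":[0.0001,0.0044,0],"rot":[0,0,-3],"jaw":0.026},{"translation":[0.0001,0.003,0],"rot":[0,0,-2],"jaw":0.026},{"translation":[0.0001,0.003,0],"rot":[0,0,-2],"jaw":0.026},{"translation":[0.0001,0.0044,0],"rot":[0,0,-3],"jaw":0.026},{"translation":[0.0001,0.0044,0],"rot":[0,0,-3],"jaw":0.026}]' 40
python3 go.py
python3 -m creep '[{"translation":[0.0001,0.0044,0],"rot":[0,0,-3],"jaw":0.026},{"translation":[0.0001,0.0044,0],"rot":[0,0,-3],"jaw":0.026}]' 40
python3 go.py
```

```text
clock: 6.53
position: [0.5727, -0.0529, 0.1127]
ee_rot: [-3.137, 0.086, -0.002]
force: [0.8, 7.9, 1.2]
width: 0.286
t 6.5333 p [ 0.5727 -0.0529  0.1127] yaw -3.13 pol r,ang 0.0842 174.32 F [0.8 7.9 1.2] Ftool [ 0.4 -7.9 -1.1] w 0.0263 j [ 0.12  0.5  -0.16  1.83  0.1   0.82 -1.72]
clock: 6.7
position: [0.5724, -0.0617, 0.1126]
ee_rot: [-3.137, -0.079, -0.001]
force: [-0.4, 8.1, -0.6]
width: 0.282
t 6.7 p [ 0.5724 -0.0617  0.1126] yaw 2.87 pol r,ang 0.0841 -179.66 F [-0.4  8.1 -0.6] Ftool [ 0.  -8.1  0.6] w 0.0259 j [ 0.15  0.5  -0.19  1.83  0.12  0.82 -1.62]
```

```bash
python3 -m creep '[{"translation":[0.0,0.003,0],"rot":[0,0,-2],"jaw":0.026},{"translation":[0.0,0.003,0],"rot":[0,0,-2],"jaw":0.026},{"translation":[0.0,0.003,0],"rot":[0,0,-2],"jaw":0.026}]' 40
python3 go.py
python3 -m creep '[{"translation":[0.0,0.0022,0],"rot":[0,0,-1.5],"jaw":0.026},{"translation":[0.0,0.0022,0],"rot":[0,0,-1.5],"jaw":0.026}]' 40
python3 go.py
```

```text
clock: 6.95
position: [0.5731, -0.0685, 0.1132]
ee_rot: [-3.127, -0.243, -0.002]
force: [-3.4, 14.2, 9.7]
width: 0.283
t 6.95 p [ 0.5731 -0.0685  0.1132] yaw 8.89 pol r,ang 0.0837 -174.96 F [-3.4 14.2  9.7] Ftool [ -1.2 -14.7  -9.7] w 0.026 j [ 0.19  0.51 -0.22  1.82  0.13  0.83 -1.51]
clock: 7.12
position: [0.5737, -0.0732, 0.1133]
ee_rot: [-3.12, -0.324, -0.002]
force: [-3.8, 12.2, 11.2]
width: 0.284
t 7.1167 p [ 0.5737 -0.0732  0.1133] yaw 11.87 pol r,ang 0.0837 -171.76 F [-3.8 12.2 11.2] Ftool [ -1.2 -12.7 -11.2] w 0.0261 j [ 0.2   0.51 -0.23  1.82  0.14  0.83 -1.46]
```

```bash
python3 -m creep '[{"translation":[0.0,0.0022,0],"rot":[0,0,-1.5],"jaw":0.026},{"translation":[0.0,0.0022,0],"rot":[0,0,-1.5],"jaw":0.026}]' 40
python3 go.py
```

```text
clock: 7.28
position: [0.5745, -0.0781, 0.1133]
ee_rot: [-3.111, -0.405, -0.002]
force: [-3.5, 12.2, 9.9]
width: 0.284
t 7.2833 p [ 0.5745 -0.0781  0.1133] yaw 14.84 pol r,ang 0.0837 -168.38 F [-3.5 12.2  9.9] Ftool [ -0.3 -12.8  -9.9] w 0.0261 j [ 0.22  0.51 -0.24  1.81  0.15  0.84 -1.41]
```

Run:
```python
from h import *
print(arm.observe()["ft_torque"])
for n,(a,b,c,d) in(("side",(150,270,220,380)),("top",(150,300,270,450))):
    im=optics.get_image(n)[:,:,::-1]
    cv2.imwrite(f"pics/{n}6.png",cv2.resize(im[a:b,c:d],None,fx=4,fy=4,interpolation=cv2.INTER_CUBIC))
print(arm.observe()["force"])
```

```text
[ 2.62971219  0.94375234 -0.10145607]
[-0.41139961  4.78123063  2.7145359 ]
```

View pics/side6.png

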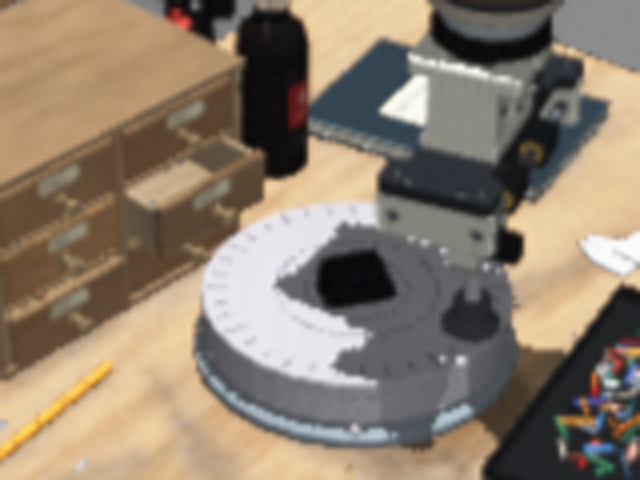

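View pics/top6.png

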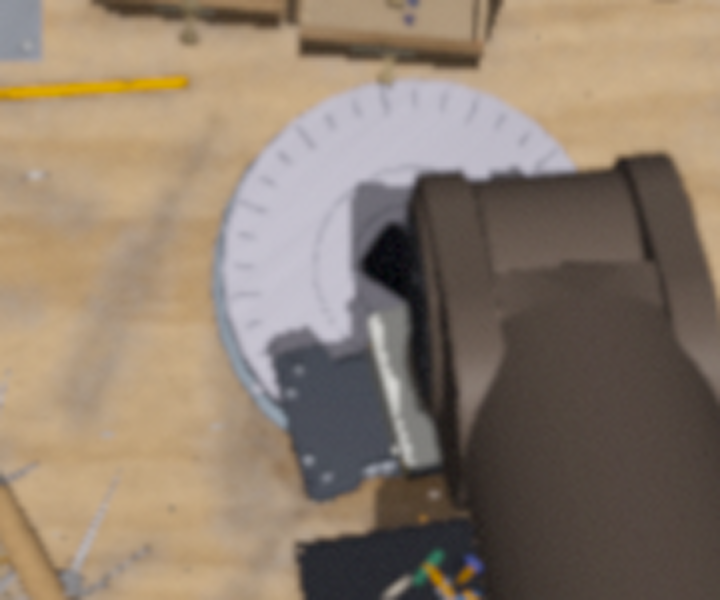

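Run:
```python
from h import *
C=np.array([.6565,-.0612])
for a in(141.5,163,180,184,188,192):
    r=np.radians(a);print(a,(proj("side",[*(C+.085*np.array([np.cos(r),np.sin(r)])),.061])-[220,150])*4)
print(optics.pinpoint("side","plunger_grip")[:2],arm.observe()["force"].round(1))
```

```text
141.5 [388.01617378 346.91515079]
163 [431.83384977 334.94527253]
180 [458.31428936 319.20675206]
184 [463.18776324 314.88484029]
188 [467.49454049 310.37644124]
192 [471.21710416 305.70656969]
[] [-0.7  4.4  2.4]
```

```bash
python3 -m creep '[{"translation":[0.0,0.0022,0],"rot":[0,0,-1.5],"jaw":0.026},{"translation":[0.0,0.0022,0],"rot":[0,0,-1.5],"jaw":0.026}]' 40
python3 go.py
```

```text
clock: 7.6
position: [0.5757, -0.084, 0.1127]
ee_rot: [-3.102, -0.484, -0.001]
force: [-1.8, 9.9, 5.4]
width: 0.286
t 7.6 p [ 0.5757 -0.084   0.1127] yaw 17.74 pol r,ang 0.0839 -164.21 F [-1.8  9.9  5.4] Ftool [  1.3 -10.   -5.3] w 0.0263 j [ 0.23  0.52 -0.25  1.81  0.16  0.84 -1.36]
```

```bash
python3 -m creep '[{"translation":[0.0,0.0022,0],"rot":[0,0,-1.5],"jaw":0.026},{"translation":[0.0,0.0022,0],"rot":[0,0,-1.5],"jaw":0.026}]' 40
python3 go.py
```

```text
clock: 7.77
position: [0.5769, -0.0898, 0.1124]
ee_rot: [-3.09, -0.565, -0.0]
force: [0.4, 2.4, 1.7]
width: 0.282
t 7.7667 p [ 0.5769 -0.0898  0.1124] yaw 20.71 pol r,ang 0.0846 -160.22 F [0.4 2.4 1.7] Ftool [ 1.3 -2.1 -1.7] w 0.0258 j [ 0.25  0.52 -0.26  1.8   0.17  0.84 -1.31]
```

```bash
python3 -m creep '[{"translation":[0.0,0.0015,0],"rot":[0,0,-1],"jaw":0.026}]' 40
python3 go.py;python3 - <<'E'
from h import *
for n,(a,b,c,d) in(("side",(190,260,300,380)),):
    im=optics.get_image(n)[:,:,::-1]
    cv2.imwrite(f"pics/{n}7.png",cv2.resize(im[a:b,c:d],None,fx=8,fy=8,interpolation=cv2.INTER_CUBIC))
print(arm.observe()["force"])
C=np.array([.6565,-.0612])
for a in(188,192,196,200):
    r=np.radians(a);print(a,(proj("side",[*(C+.085*np.array([np.cos(r),np.sin(r)])),.061])-[300,190])*8)
E
```

```text
clock: 7.85
position: [0.5776, -0.0923, 0.1123]
ee_rot: [3.086, 0.59, 0.0]
force: [0.6, 0.9, 0.2]
width: 0.281
t 7.85 p [ 0.5776 -0.0923  0.1123] yaw 21.65 pol r,ang 0.0848 -158.5 F [0.6 0.9 0.2] Ftool [ 0.9 -0.6 -0.2] w 0.0258 j [ 0.26  0.52 -0.27  1.8   0.18  0.84 -1.29]
[ 0.00717278 -0.3545264  -0.23293248]
188 [294.98908098 300.75288249]
192 [302.43420832 291.41313939]
196 [308.68291828 281.80141267]
200 [313.71421216 271.96924589]
```

View pics/side7.png

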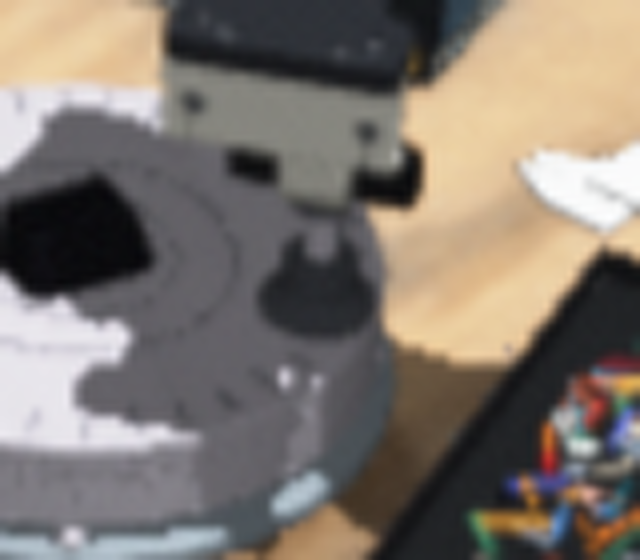

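Run:
```python
from h import *
from fit import hull_mask
im=cv2.imread("pics/side7.png")
C=np.array([.6565,-.0612])
for h0,col in((.098,(0,0,255)),(.111,(0,255,0))):
    h=hull_mask("side",C,198.,None,h0=h0)
    q=((h.reshape(-1,2)-[300,190])*8+[4,10]).astype(np.int32)
    cv2.polylines(im,[q],True,col,1)
cv2.imwrite("pics/o7.png",im)
```

```text
(no output)
```

View pics/o7.png

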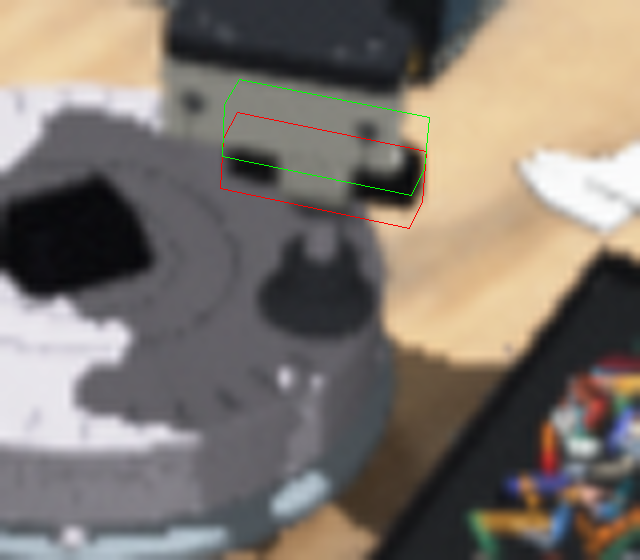

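```bash
python3 - <<'E'
from h import *
from fit import hull_mask
C=np.array([.6565,-.0612])
for a in(187,198):
  r=np.radians(a);hc=proj("side",[*(C+.085*np.array([np.cos(r),np.sin(r)])),.061])
  for h0 in(.098,.111):
    h=hull_mask("side",C,a,None,h0=h0).reshape(-1,2)
    R=h[np.argsort(-h[:,0])[:4]]
    print(a,h0,((R-hc)*8).round().tolist())
E
python3 go.py
```

```text
187 0.098 [[109.0, -125.0], [105.0, -74.0], [83.0, -49.0], [-67.0, -184.0]]
187 0.111 [[112.0, -159.0], [108.0, -107.0], [85.0, -83.0], [-65.0, -217.0]]
198 0.098 [[111.0, -136.0], [107.0, -85.0], [94.0, -58.0], [-77.0, -174.0]]
198 0.111 [[114.0, -169.0], [110.0, -118.0], [97.0, -91.0], [-76.0, -207.0]]
t 7.9 p [ 0.5777 -0.0929  0.1123] yaw 21.67 pol r,ang 0.085 -158.07 F [ 0.  -0.4 -0.2] Ftool [-0.1  0.3  0.2] w 0.0259 j [ 0.26  0.52 -0.27  1.8   0.18  0.84 -1.29]
```

Compared with the housing, the bar's lower corner in this picture at (415,207) matches the riding height, so the pin isn't in yet. I'll keep pushing in small steps.

```bash
python3 -m creep '[{"translation":[0.0,0.0022,0],"rot":[0,0,-1.5],"jaw":0.026},{"translation":[0.0,0.0022,0],"rot":[0,0,-1.5],"jaw":0.026}]' 40
python3 go.py
```

```text
clock: 8.07
position: [0.5791, -0.0964, 0.1122]
ee_rot: [3.069, 0.669, 0.0]
force: [0.6, 1.2, 1.1]
width: 0.283
t 8.0667 p [ 0.5791 -0.0964  0.1122] yaw 24.6 pol r,ang 0.085 -155.55 F [0.6 1.2 1.1] Ftool [ 1.  -0.9 -1.1] w 0.0259 j [ 0.27  0.53 -0.28  1.79  0.19  0.85 -1.24]
```

```bash
python3 -m creep '[{"translation":[0.0,0.0015,0],"rot":[0,0,-1],"jaw":0.026}]' 40
python3 go.py;python3 - <<'E'
from h import *
im=optics.get_image("side")[190:260,300:380,::-1]
cv2.imwrite("pics/side8.png",cv2.resize(im,None,fx=8,fy=8,interpolation=cv2.INTER_CUBIC))
print(arm.observe()["force"])
E
```

```text
clock: 8.15
position: [0.5797, -0.0977, 0.1122]
ee_rot: [-3.063, -0.696, 0.0]
force: [-2.1, 6.7, 1.8]
width: 0.281
t 8.15 p [ 0.5797 -0.0977  0.1122] yaw 25.61 pol r,ang 0.085 -154.57 F [-2.1  6.7  1.8] Ftool [ 1.  -6.9 -1.8] w 0.0258 j [ 0.28  0.53 -0.28  1.79  0.19  0.85 -1.22]
[0.12399848 2.185854   1.28749783]
```

View pics/side8.png

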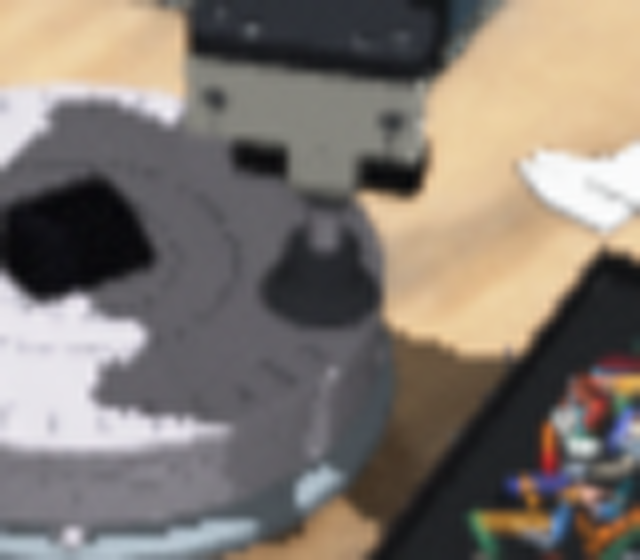

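Contact is back at about 7 N. The stem shows at (325,230), so the pin is still riding, at roughly 60°. Continuing.

```bash
python3 -m creep '[{"translation":[0.0,0.0022,0],"rot":[0,0,-1.5],"jaw":0.026},{"translation":[0.0,0.0022,0],"rot":[0,0,-1.5],"jaw":0.026}]' 40
python3 go.py
```

```text
clock: 8.37
position: [0.5804, -0.0976, 0.112]
ee_rot: [-3.039, -0.778, 0.003]
force: [-6.7, 18.1, 6.9]
width: 0.285
t 8.3667 p [ 0.5804 -0.0976  0.112 ] yaw 28.73 pol r,ang 0.0843 -154.45 F [-6.7 18.1  6.9] Ftool [  2.8 -19.2  -6.8] w 0.0262 j [ 0.29  0.53 -0.3   1.78  0.19  0.86 -1.17]
```

```bash
python3 -m creep '[{"translation":[0.0,0.0015,0],"rot":[0,0,-1],"jaw":0.026},{"translation":[0.0,0.0015,0],"rot":[0,0,-1],"jaw":0.026}]' 40
python3 go.py
```

```text
clock: 8.53
position: [0.5809, -0.0974, 0.1119]
ee_rot: [-3.02, -0.833, 0.005]
force: [-12.1, 23.2, 10.2]
width: 0.284
t 8.5333 p [ 0.5809 -0.0974  0.1119] yaw 30.83 pol r,ang 0.0839 -154.44 F [-12.1  23.2  10.2] Ftool [  1.6 -26.2 -10. ] w 0.0261 j [ 0.3   0.54 -0.31  1.78  0.2   0.86 -1.14]
```

The disc has stopped moving under 26 N, so it looks locked. Checking the pin height.

Run:
```python
from h import *
im=optics.get_image("side")[190:260,300:380,::-1]
cv2.imwrite("pics/side9.png",cv2.resize(im,None,fx=8,fy=8,interpolation=cv2.INTER_CUBIC))
print(arm.observe()["force"])
```

```text
[-10.37682637  18.98271548   9.47620896]
```

View pics/side9.png

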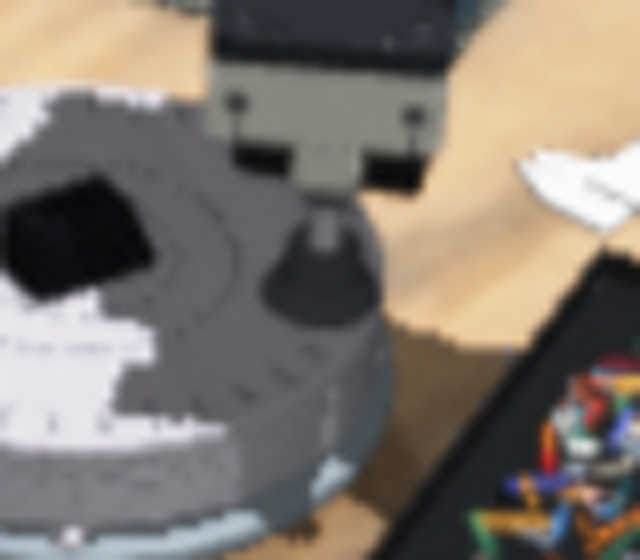

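The bar still looks high: its corner is at (418,195), well above the housing. The pin may be over the hole and held up by finger friction. I'll back off to unload it and re-align the tool.

```bash
python3 -m creep '[{"translation":[0.0,-0.003,0],"rot":[0,0,2],"jaw":0.026},{"translation":[0.0,-0.003,0],"rot":[0,0,3],"jaw":0.026},{"translation":[0.0,-0.002,0],"rot":[0,0,2],"jaw":0.026},{"translation":[0.0,0,0],"rot":[0,0,0],"jaw":0.026}]' 40
python3 go.py
python3 - <<'E'
from h import *
im=optics.get_image("side")[190:260,300:380,::-1]
cv2.imwrite("pics/side10.png",cv2.resize(im,None,fx=8,fy=8,interpolation=cv2.INTER_CUBIC))
print(arm.observe()["force"])
E
```

```text
clock: 8.92
position: [0.5791, -0.097, 0.1122]
ee_rot: [3.076, 0.639, -0.0]
force: [-0.6, -0.4, 0.6]
width: 0.282
t 8.9167 p [ 0.5791 -0.097   0.1122] yaw 23.47 pol r,ang 0.0853 -155.15 F [-0.6 -0.4  0.6] Ftool [-0.7  0.1 -0.6] w 0.0259 j [ 0.27  0.53 -0.27  1.79  0.18  0.85 -1.25]
[-1.87015856  0.28836872  0.85884296]
```

View pics/side10.png

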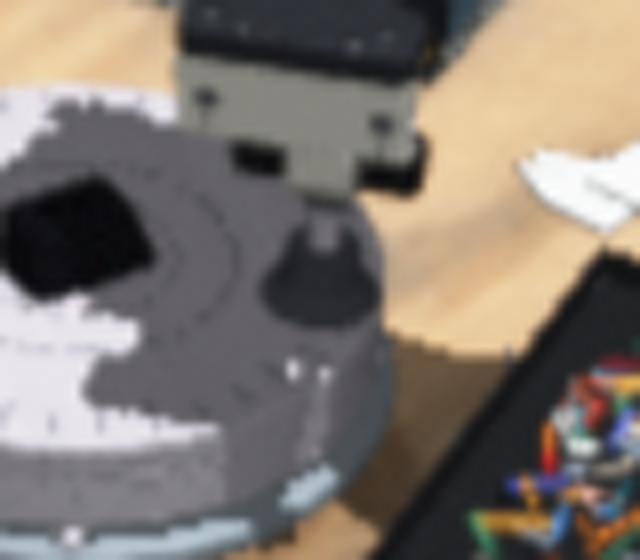

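Run:
```python
from h import *
from fit import hull_mask
C=np.array([.6562,-.0612])
out=[]
def house(a):
    r=np.radians(a);u=np.array([np.cos(r),np.sin(r)]);P=[]
    for z in(.05,.072):
        for k in range(0,360,10):
            P.append(proj("side",[*(C+.085*u+.013*np.array([np.cos(np.radians(k)),np.sin(np.radians(k))])),z]))
    return cv2.convexHull(np.array(P,np.float32))
for f,s,off,a in(("pics/side0.png",1,(0,0),141.5),("pics/side5.png",5,(240,170),163.3),("pics/side8.png",8,(300,190),202),("pics/side10.png",8,(300,190),202)):
    im=cv2.imread(f); S=8/s
    im=cv2.resize(im,None,fx=S,fy=S,interpolation=cv2.INTER_CUBIC)
    d=lambda h:np.round(((h.reshape(-1,2)-off)*8)).astype(np.int32)
    for h0,col in((.098,(0,0,255)),(.111,(0,255,0))): cv2.polylines(im,[d(hull_mask("side",C,a,None,h0=h0))],True,col,1)
    hh=d(house(a));cv2.polylines(im,[hh],True,(255,255,0),1)
    c=hh.reshape(-1,2).mean(0).astype(int);y=max(c[1]-190,0);x=max(c[0]-200,0)
    out.append(cv2.resize(im[y:y+290,x:x+390],(390,290)) if im[y:y+290,x:x+390].size else None)
cv2.imwrite("pics/cmp.png",np.vstack([np.hstack(out[:2]),np.hstack(out[2:])]))
```

```text
(no output)
```

View pics/cmp.png

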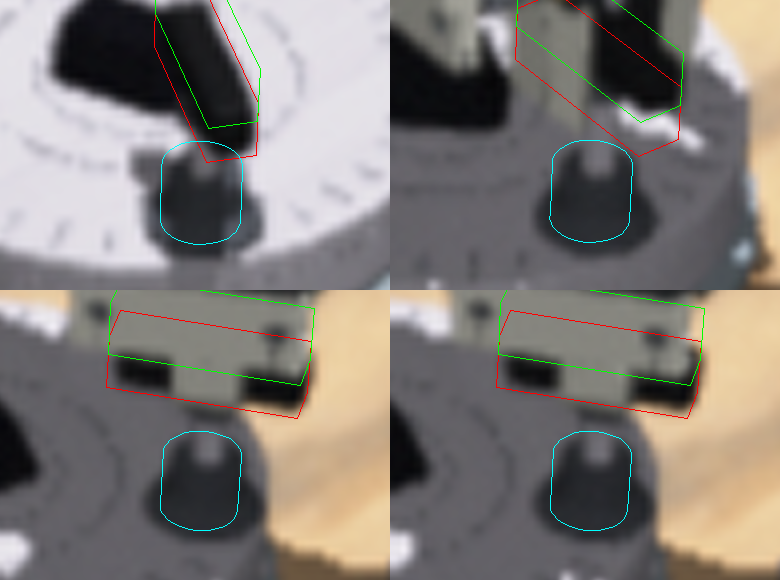

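Taking the start pose (home) and the first release (riding) as references, the bar now sits at or near home height. I'll open wide, lift clear and look without the gripper in the way.

```bash
python3 -m creep '[{"translation":[0,0,0],"rot":[0,0,0],"jaw":0.045},{"translation":[0,0,0],"rot":[0,0,0],"jaw":0.045},{"translation":[0,0,-0.01],"rot":[0,0,0],"jaw":0.045},{"translation":[0,0,-0.02],"rot":[0,0,0],"jaw":0.045},{"translation":[0,0,-0.03],"rot":[0,0,0],"jaw":0.045},{"translation":[0,0,-0.03],"rot":[0,0,0],"jaw":0.045},{"translation":[0,0,-0.02],"rot":[0,0,0],"jaw":0.045},{"translation":[0,0,0],"rot":[0,0,0],"jaw":0.045}]' 40
python3 go.py
python3 - <<'E'
from h import *
from fit import hull_mask
f=optics.get_image("side")[:,:,::-1];cv2.imwrite("pics/sideF11.png",f)
im=cv2.resize(f[190:260,300:380],None,fx=8,fy=8,interpolation=cv2.INTER_CUBIC)
cv2.imwrite("pics/side11.png",im)
C=np.array([.6562,-.0612])
g=cv2.cvtColor(f,cv2.COLOR_BGR2GRAY)
for nm,g,A in(("start",cv2.imread("pics/side0.png",0),np.arange(139,146,1.)),("now",g,np.arange(196,208,1.))):
  best=[]
  for a in A:
   for h0 in np.arange(.090,.120,.002):
    h=hull_mask("side",C,a,None,h0=h0)
    m=np.zeros((480,640),np.uint8);cv2.fillConvexPoly(m,np.round(h*16).astype(np.int32),255,shift=4)
    ring=cv2.dilate(m,np.ones((5,5)))-m
    best.append((round(g[ring>0].mean()-g[m>0].mean(),1),a,round(h0,3)))
  best.sort(reverse=True);print(nm,best[:6])
E
```

```text
clock: 9.63
position: [0.5818, -0.0974, 0.2278]
ee_rot: [3.073, 0.642, 0.012]
force: [0.4, 0.6, 1.2]
width: 0.487
t 9.6333 p [ 0.5818 -0.0974  0.2278] yaw 23.59 pol r,ang 0.083 -154.15 F [0.4 0.6 1.2] Ftool [ 0.6 -0.3 -1.2] w 0.0447 j [ 0.29  0.41 -0.3   1.67  0.13  1.08 -1.21]
start [(np.float64(100.9), np.float64(140.0), np.float64(0.098)), (np.float64(98.8), np.float64(140.0), np.float64(0.1)), (np.float64(98.3), np.float64(140.0), np.float64(0.096)), (np.float64(95.3), np.float64(141.0), np.float64(0.094)), (np.float64(94.4), np.float64(140.0), np.float64(0.102)), (np.float64(93.7), np.float64(140.0), np.float64(0.094))]
now [(np.float64(106.4), np.float64(207.0), np.float64(0.092)), (np.float64(105.9), np.float64(206.0), np.float64(0.092)), (np.float64(104.6), np.float64(206.0), np.float64(0.094)), (np.float64(104.6), np.float64(205.0), np.float64(0.094)), (np.float64(104.4), np.float64(204.0), np.float64(0.094)), (np.float64(104.0), np.float64(201.0), np.float64(0.098))]
```

View pics/side11.png

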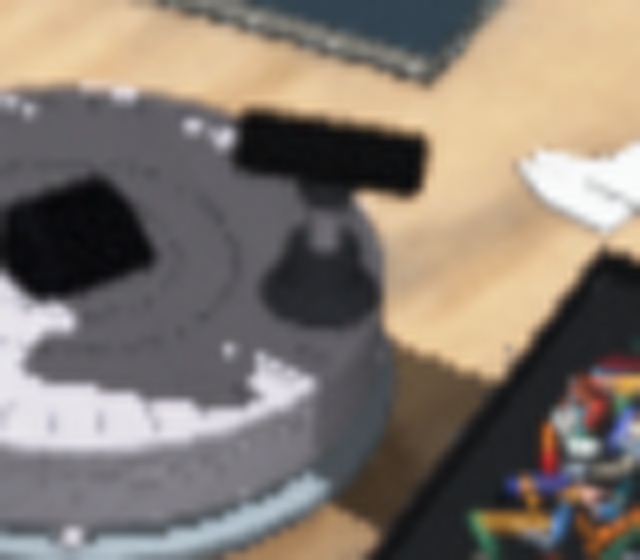

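The unobstructed side view shows the bar low over the housing, about (330,150). The height fit gives 0.092–0.098 m for its underside, against 0.098 home and 0.111 riding, so the pin is in. I'll back the arm off and make a final check from above.

```bash
python3 -m creep '[{"translation":[-0.02,0.02,-0.01],"rot":[0,0,0],"jaw":0.045},{"translation":[-0.025,0.025,-0.01],"rot":[0,0,0],"jaw":0.045},{"translation":[-0.025,0.025,-0.01],"rot":[0,0,0],"jaw":0.045},{"translation":[-0.025,0.025,-0.01],"rot":[0,0,0],"jaw":0.045},{"translation":[-0.025,0.025,0],"rot":[0,0,0],"jaw":0.045},{"translation":[-0.025,0.025,0],"rot":[0,0,0],"jaw":0.045},{"translation":[-0.025,0.025,0],"rot":[0,0,0],"jaw":0.045},{"translation":[-0.02,0.02,0],"rot":[0,0,0],"jaw":0.045},{"translation":[0,0,0],"rot":[0,0,0],"jaw":0.045},{"translation":[0,0,0],"rot":[0,0,0],"jaw":0.045}]' 40
python3 go.py
python3 - <<'E'
from h import *
from fit import hull_mask
C=np.array([.6562,-.0612])
ims={n:optics.get_image(n)[:,:,::-1] for n in("top","side")}
for n in ims: cv2.imwrite(f"pics/{n}12.png",ims[n])
G=[(n,cv2.cvtColor(np.ascontiguousarray(ims[n]),cv2.COLOR_BGR2GRAY)) for n in ims]
best=[]
for a in np.arange(194,210,1.):
  for h0 in np.arange(.090,.120,.002):
    s=[]
    for n,g in G:
      m=np.zeros((480,640),np.uint8);cv2.fillConvexPoly(m,np.round(hull_mask(n,C,a,None,h0=h0)*16).astype(np.int32),255,shift=4)
      ring=cv2.dilate(m,np.ones((5,5)))-m;s.append(g[ring>0].mean()-g[m>0].mean())
    best.append((round(sum(s),1),a,round(h0,3)))
best.sort(reverse=True);print(best[:5])
E
```

```text
clock: 10.52
position: [0.4795, -0.3492, 0.2613]
ee_rot: [-3.076, -0.636, 0.003]
force: [0.2, 0.2, -0.0]
width: 0.491
t 10.5167 p [ 0.4795 -0.3492  0.2613] yaw 23.35 pol r,ang 0.3381 -121.57 F [ 0.2  0.2 -0. ] Ftool [ 0.3 -0.1  0. ] w 0.0451 j [ 0.69  0.38 -0.21  1.61  0.09  1.16 -0.7 ]
[(np.float64(206.0), np.float64(202.0), np.float64(0.096)), (np.float64(205.0), np.float64(201.0), np.float64(0.098)), (np.float64(204.1), np.float64(201.0), np.float64(0.1)), (np.float64(203.7), np.float64(202.0), np.float64(0.098)), (np.float64(199.7), np.float64(203.0), np.float64(0.096))]
```

View pics/top12.png

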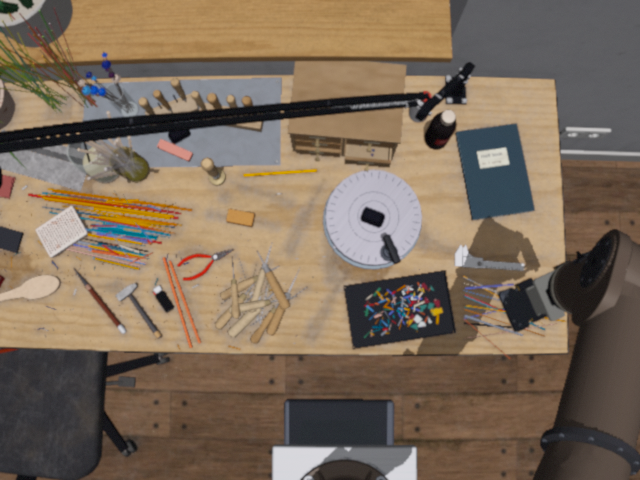

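View pics/side12.png

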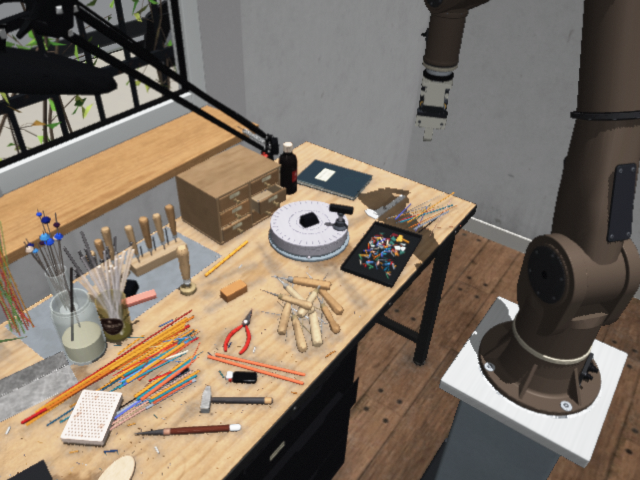

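The bar now fits at about 202° and 0.096–0.098 m underside, which is home height. In the top view the lump is mid-disc at (373,216), and the cork, pliers, lighter and caliper haven't moved. The arm is clear, so I'm handing in.

```bash
python3 -c "
from cell import arm
print(arm.sign_off())"
```

```text
the job is handed in; nothing more can be done
None
```

The turntable is on its next stop, about 60° (1.05 rad) counter-clockwise from the start, with the pin down in the hole. I handed the job in at about 10.5 s.

I pulled the plunger up about 19 mm, turned the disc about 22° and let the plunger go. Then I pushed the bar on with one finger until the disc stopped.

**Last checks:**
- **Lock:** the disc did not move under about 26 N of forward push. I did not try pushing it backward.
- **Pin height:** with the gripper clear, fitting the bar in both cameras put its underside at 96–98 mm. Home is 98 mm and riding is 111 mm, so the pin is in. I judged this from the pictures only.
- **Right hole:** 1.05 rad is inside the 0.80–1.30 range, well short of the hole after it.
- **Surroundings:** the lump is in the middle of the disc and turned with it. The cork, lighter, caliper and pliers look unmoved, and the arm is clear and touching nothing.

**Checks that disagreed:**
- **Bar height:** while the gripper hid part of the bar, my first reading said the pin was still riding. The clear view corrected that, so I don't know exactly when the pin dropped.
- **Upward force:** about 10 N showed on the tool during part of the push, and I did not explain it. It went away once I unloaded the finger.

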